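# Set a ratchet prop to its third click and load it

## Robot

A 7-joint arm with a two-finger parallel gripper is mounted at the origin on the work surface; the furniture and walls round the work are solid. World frame = base frame: x ahead of the robot, y to its left, z up, the work surface at z = 0. Lengths are in m, angles in rad, forces in N, time in s.
With the tool pointing down it reaches from about 0.4 to 0.85 m from the base axis. Payload 10.4 kg.
Tool frame: the origin (TCP) lies on the centre line of the jaws, within the pads' length; the fingertips stand 8 mm ahead of it and the grasp point (between the pads) lies 11 mm behind it (r.finger_overhang is the distance from the TCP to the fingertips, in m); z points along the fingers, y is the line along which they close (so a half turn about z gives the same grasp; the last joint's range is limited). The gripper opens to 87 mm and grips with 3 to 60 N. Pads are 19 mm wide; open, the fingers measure 117 mm over their backs; the gripper's body (75 mm by 190 mm) begins 51 mm behind the grasp point.
Start: joints at [-1.263, 0.332, -0.065, 1.46, 0.022, 1.35, -0.088], TCP at [0.203, 0.591, 0.231] pointing down, gripper open.
Joint ranges: [-2.6, 2.6], [-0.5, 2.12], [-1.47, 1.34], [0.16, 2.42], [-1.27, 4.41], [0.06, 2.06], [-2.6, 2.6]. Speed limits (rad/s): [2.22, 2.22, 2.79, 2.79, 3.14, 3.14, 3.14].

## Interface

Orientations are given as a unit quaternion [x, y, z, w].
In Python, from bench import r, vision gives the robot as it stands.
- The arm moves only by the tool drive_tool, never from a script. Its argument "series" is a list of rows, each a list of 2 entries, a list of its own where there are three numbers: the shift along the world's x, y, z in cm, then the turn about the world's z in degrees. A call has exactly 10 rows; each row shifts and turns the commanded pose from where the row before left it; what a row does not reach is not made up. A row lasts 1/8 s, in which the tool goes at most 62.5 mm and 10.7 degrees, less where a joint would pass 70% of its speed; a pose out of reach is approached as far as the arm can. A call with a gripper value outside its range is refused whole. "hand" is the closure, from 0 (fully open) to 1 (shut), set as the call begins (left out, the last holds). The fingers move at their own pace and stop on an object; "newtons" is the grip in N (left out, the last holds). Time passes only in rows, so rows that do not move let the fingers close, or fill a call up. It gives the time, the measured TCP pose, the force, the opening and the grip force at its end, in the units of the state.
- r.read_state(): the state, without advancing time (a new reading comes with each control period).
- vision.camera(name): name is "scene" or "top" or "wrist"; returns a dict with "color" (400x640x3 uint8, red, green, blue), "intrinsics" (3x3 intrinsics, pixels), "k1" (the pictures are not rectified: a ray, as slopes to the right and down, at radius r is drawn at 1 + k1 r^2 times it, then the intrinsics apply), "R" (3x3) and "t" (3): a world point X has camera coordinates R X + t; the wrist camera has in their place "mount" (4x4, takes a point from camera to tool coordinates, whose origin is the TCP and whose axes are the flange's). Camera axes: x right, y down, z forward; pixel columns grow to the right and rows downward; lengths in m; the calibration is good to about 2 mm. A picture is of the moment at which its call begins: read the wrist's pose just before it. There is no depth.
- r.close_job(): hands the job in; it is judged then, once.
The state is a dict: "time": time; "joint_positions": joint angles; "joint_vel": joint speeds; "joint_torque": joint torques, N m; "ee_pos": TCP position; "eef_rot": TCP orientation; "ft_force": force on the tool from outside, world axes, zero at the start; "torque": the same for the moment, N m; "width": finger opening in m; "grip_force": force on a finger pad.
Only numpy, scipy, OpenCV 4.12 (cv2) and the standard library are available. Lean on these libraries where they do the work, as an engineer would, in place of code of your own. Each camera call takes 0.05 s, during which the arm holds its last target. There are 200 camera calls.

## Task

Lift the ratchet prop's cradle from fully down until it has clicked three times (no more), let it down gently until the column rests on its pawl, and let go of it there without dropping it. Then lay the dark steel box section flat and centred in the cradle, lengthways between the lugs, and let go. Never press the column down hard on the pawl, and leave the screw tin and the oil can where they are.

Things in the scene. Friction and masses are not known exactly. Their poses are not given: they have to be found in the camera images.
- prop_column (a joint): lift of the column above fully down, m (0 to 0.080). It slides straight up and down, weighs about 0.45 kg and falls unless held or resting on the pawl. Five teeth, 12 mm apart: as a tooth passes the sprung pawl the pull rises by 5 to 7 N over 5 mm of lift, then falls away over 3 mm and kicks as the pawl snaps in below (click). Let down, it stops on the pawl 1 to 2 mm lower. No release
- prop_cradle (a point): centre of the cradle's flat top face, on the column's axis, 158 mm above the bench when fully down; moves with the column. Steel H seen from above: middle block 34 (x) x 60 (y) mm, and at y = +/-34 mm a cross bar 60 mm long in x, 12 mm wide, 14 mm deep, flush on top, with a lug at each tip 10 mm high. Lugs are 47 mm apart inside (x). Work lies on top along y. z up
- prop_head (a point): centre of the cradle's middle block, 18 mm below prop_cradle, same axes: here the block can be pinched across x (34 mm wide, 36 mm deep, 56 mm free along y between the cross bars). Fully down, the block's underside is 22 mm above the housing
- prop_stand: grey housing, 70 x 60 mm, 100 mm high, on a 100 x 100 x 10 mm foot bolted to the bench; origin on the bench under the column's axis, z up, dark cover plate on its -x face. It hides the pawl, whose height is set by hand and not known: the first click comes anywhere between 11 and 26 mm of lift, each further one 12 mm later
- section_mid (a point): centre, half-way up, of the dark steel box section (hollow square tube offcut): 40 mm (x) by 110 mm (y, its length) by 30 mm high (z), 0.28 kg, lying on the bench
- screw_tin: open grey tin of screws, 69 mm across, 55 mm high, a bystander; origin at the centre of its underside
- oil_can: dark red oil can with a thin spout, 216 mm high, a bystander; origin under it
Mind the look-alikes: they are no part of the job. What is shaped like the prop_stand but yellow is not meant. Several things look just like the part that bears section_mid: the one meant starts nearest to the robot's base.

How it is judged:
By the outcome, as a careful person would: the job done as asked, in the order asked, and still so for the second after the job is handed in, with the robot touching nothing.
It also fails if it takes over 72 s, if anything falls off the work surface, if the arm or the gripper's body presses on something with over 40 N, if the wrist force passes 120 N, or if a joint passes its speed limit or range.

## Working session

There is one attempt and no reset: what is moved stays moved. The work goes in short steps, Python scripts to look and compute and a tool call to move; the robot and the scene stay as the last step left them, time stands still between calls to the robot, and variables do not carry over. Pictures are saved under pics/ and viewed, at most 10 in all, crops included, and the job is handed in when it is done.

Besides the shell and the picture viewer there is one more tool, called by a JSON object that holds its "api" and its "payload", one argument or row to a line. drive_tool: Moves the arm, as the interface text tells. Its arguments: {"type":"object","properties":{"series":{"type":"array"},"hand":{"type":"number"},"newtons":{"type":"number"}},"required":["series"]}

```bash
ls; mkdir -p pics; cat > h.py <<'E'
import numpy as np,cv2
from bench import r,vision
from scipy.spatial.transform import Rotation as Rn
def snap(n,f):
    s=r.read_state(); c=vision.camera(n); cv2.imwrite('pics/'+f,c['color'][...,::-1])
    if n=='wrist':
        T=np.eye(4);T[:3,:3]=Rn.from_quat(s['eef_rot']).as_matrix();T[:3,3]=s['ee_pos']
        M=np.linalg.inv(T@np.array(c['mount'])); c['R']=M[:3,:3];c['t']=M[:3,3]
    np.savez('pics/'+f[:-4]+'.npz',K=c['intrinsics'],k1=c['k1'],R=c['R'],t=c['t'])
    return c
def load(f): return dict(np.load('pics/'+f+'.npz'))
def pix2z(c,u,v,z):
    K=c['K'];d=np.array([float(c['k1']),0,0,0,0])
    p=cv2.undistortPoints(np.array([[[u,v]]],float),K,d)[0,0]
    R,t=c['R'],c['t']; C=-R.T@t; w=R.T@np.array([p[0],p[1],1])
    return C+w*(z-C[2])/w[2]
def proj(c,X):
    d=np.array([float(c['k1']),0,0,0,0])
    return cv2.projectPoints(np.atleast_2d(np.array(X,float)),cv2.Rodrigues(c['R'])[0],c['t'],c['K'],d)[0][:,0]
E
python3 - <<'E'
from h import *
s=r.read_state();print(s)
for n in ['top','scene','wrist']: 
    snap(n,n+'0.png'); c=load(n+'0'); print(n,-c['R'].T@c['t'],c['R'][2])
E
```

```text
pics
{'time': 0.0, 'joint_positions': array([-1.2625895 ,  0.33288855, -0.06469922,  1.46095601,  0.0216203 ,
        1.34992593, -0.08851287]), 'joint_vel': array([-0.00063523,  0.00101577,  0.0014889 , -0.0007827 ,  0.00051676,
       -0.00146871,  0.00012426]), 'joint_torque': array([ 1.28578646e-03, -6.23257899e+01,  2.48849066e-02, -3.89901531e+01,
       -6.15486014e-02,  3.94352584e-02,  1.13953201e-04]), 'ee_pos': array([0.20288966, 0.59073717, 0.22973652]), 'eef_rot': array([ 1.64644213e-01,  9.86352743e-01, -7.36765791e-04, -7.72736620e-05]), 'ft_force': array([-0.16161141,  0.33775333, -0.36957889]), 'torque': array([-0.01677172, -0.02920692, -0.04609209]), 'grip_force': 0.0, 'width': 0.08704295299696924}
top [0.33475713 0.01421838 1.20263872] [ 0.2127294   0.00223121 -0.9771086 ]
scene [-0.30089559  1.36748668  0.87226136] [ 0.49094597 -0.75920926 -0.42728602]
wrist [0.1395332  0.61264463 0.38299795] [ 0.23273573 -0.08043282 -0.96920826]
```

View pics/top0.png

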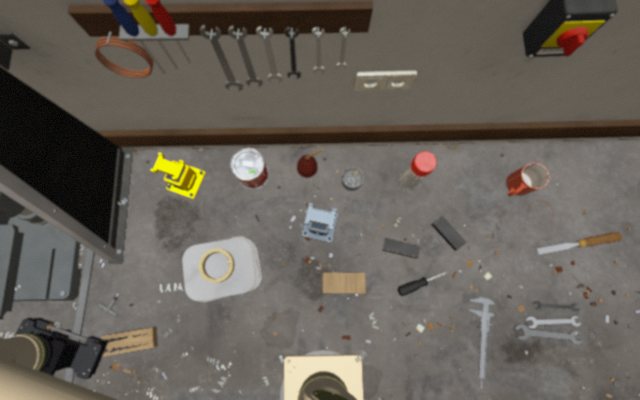

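View pics/scene0.png

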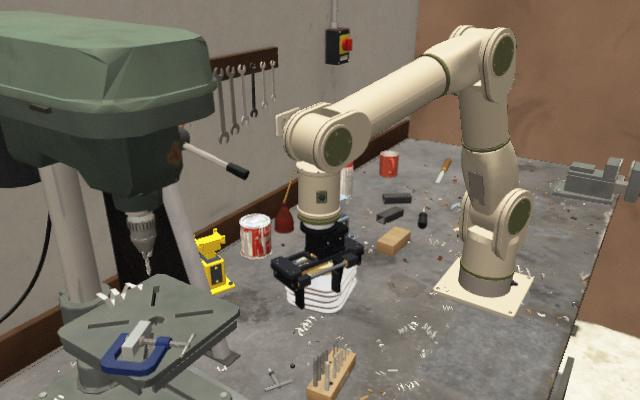

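The top view shows the grey prop at about (320,222), dark sections at (401,247) and (448,233), the tin at (352,179) and the oil can at (307,165). The yellow look-alike is at (180,175). The scene view's line of sight to the prop is blocked by the arm. I'll zoom in on the top view.

```bash
python3 - <<'E'
from h import *
i=cv2.imread('pics/top0.png')[140:280,280:480]
cv2.imwrite('pics/crop0.png',cv2.resize(i,None,fx=4,fy=4,interpolation=cv2.INTER_CUBIC))
c=load('top0');print(c['K'],c['k1'])
for n,u,v,z in [('prop',320,209,.158),('sec',401,247,.03),('sec2',448,233,.03),('tin',352,179,.05),('can',307,165,.05)]: 
    p=pix2z(c,u,v,z);print(n,p,np.hypot(*p[:2]))
E
```

```text
[[370.23318795   0.         314.10048387]
 [  0.         370.23318795 200.38712002]
 [  0.           0.           1.        ]] 0.021057968158800774
prop [5.36547379e-01 1.07365032e-04 1.58000000e-01] 0.5365473893906758
sec [ 0.4347921  -0.25378248  0.03      ] 0.5034379017517614
sec2 [ 0.47637645 -0.40488259  0.03      ] 0.6251915181461482
tin [ 0.65392159 -0.10655855  0.05      ] 0.6625467307129359
can [0.70395568 0.03786014 0.05      ] 0.7049730370576319
```

View pics/crop0.png

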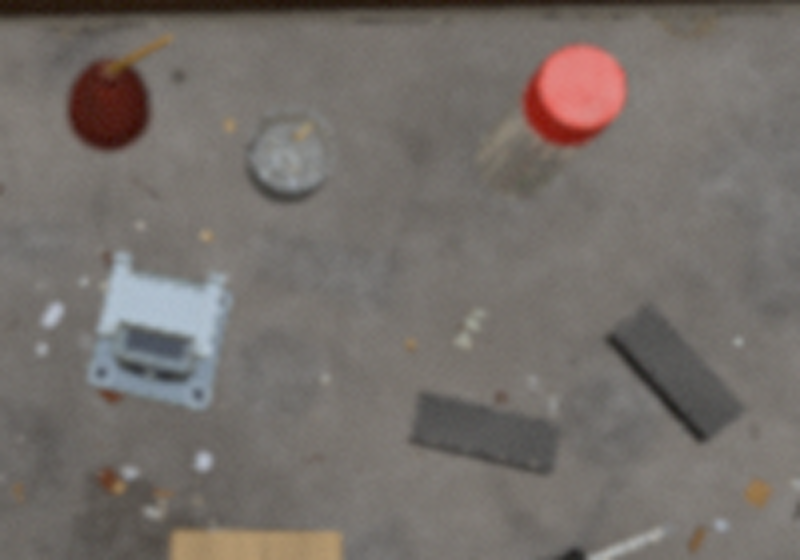

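The crop shows the prop yawed about -13°, with its cover plate towards the robot and its lugs at (123,258) and (217,280). The target section is at crop (485,432). It is nearer the base (0.50 m, against 0.63 m for the other). I'll move up and over for a wrist view.

{"api": "drive_tool", "payload": {
  "series": [
    [[0,0,4],-4],
    [[0,0,4],-4],
    [[0.5,-1,4],-4],
    [[1,-3,3],-4],
    [[1.5,-4,1.5],-4],
    [[1.5,-4,0],-4],
    [[1.5,-4,0],-4],
    [[1.5,-4,0],-4],
    [[1.5,-4,0],-4],
    [[1.5,-4,0],-4]
  ],
  "hand": 0,
  "newtons": 50
}}

```text
time: 1.4
ee_pos: [0.3083, 0.3097, 0.3954]
eef_rot: [0.493, 0.87, -0.0, -0.0]
ft_force: [0.6, 0.8, -0.1]
width: 0.0872
grip_force: 0.0
```

{"api": "drive_tool", "payload": {
  "series": [
    [[1.5,-4,0],-5],
    [[1.5,-4,0],-5],
    [[1.5,-4,0],-5],
    [[1.5,-4,0],-5],
    [[1.5,-4,0],-5],
    [[1.5,-4,0],-5],
    [[1.5,-4,0],-5],
    [[1.5,-3,0],-5],
    [[0,0,0],-4],
    [[0,0,0],0]
  ]
}}

```text
time: 2.65
ee_pos: [0.4279, 0.0009, 0.3954]
eef_rot: [0.782, 0.623, -0.0, -0.0]
ft_force: [-0.4, 0.0, 0.1]
width: 0.0871
grip_force: 0.0
```

```bash
python3 - <<'E'
from h import *
s=r.read_state();print(s['ee_pos'],s['eef_rot'],s['joint_positions'],s['ft_force'])
snap('wrist','w1.png')
E
```

```text
[0.42788117 0.00092909 0.39541882] [ 7.82418976e-01  6.22752375e-01 -1.16718274e-04 -1.05147635e-04] [-0.73733164 -0.20903834  0.52501439  1.66047427  0.10455531  1.66246605
 -0.43852136] [-0.42912064  0.03658326  0.09507687]
```

View pics/w1.png

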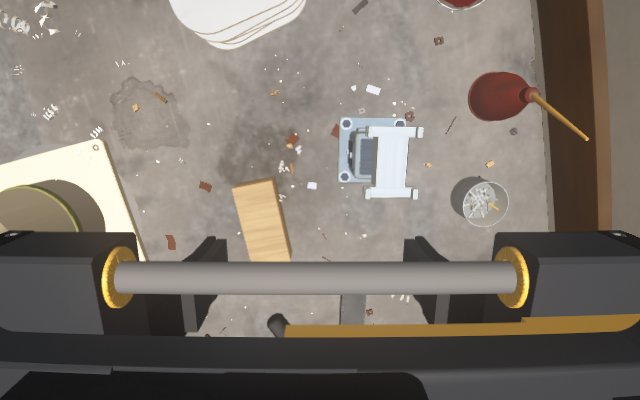

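The wrist view shows the prop cradle from above, with its right-hand lugs at about (420,132) and (415,195) and its centre near (391,162). I'll fit a model overlay to it.

```bash
cat >> h.py <<'E'
def Hpts(x,y,yaw,z):
    o=np.array([[-30,28],[-17,28],[-17,-28],[-30,-28],[-30,-40],[30,-40],[30,-28],[17,-28],[17,28],[30,28],[30,40],[-30,40]])/1e3
    c,s=np.cos(yaw),np.sin(yaw)
    return np.c_[o@np.array([[c,s],[-s,c]])+[x,y],np.full(12,z)]
E
python3 - <<'E'
from h import *
c=load('w1')
p=[pix2z(c,u,v,.168)[:2] for u,v in [(420,132),(415,195)]]
d=p[0]-p[1];yaw=np.arctan2(d[1],d[0])-np.pi/2;print(p,np.degrees(yaw),np.linalg.norm(d))
m=pix2z(c,391,162,.158);print(m)
i=cv2.imread('pics/w1.png')[100:220,320:440]
f=5;i=cv2.resize(i,None,fx=f,fy=f,interpolation=cv2.INTER_CUBIC)
q=(proj(c,Hpts(m[0],m[1],yaw,.158))-[320,100]+.5)*f
cv2.polylines(i,[q.astype(np.int32)],True,(0,0,255),1)
cv2.imwrite('pics/w1c.png',i)
E
```

```text
[array([0.54892868, 0.02737521]), array([ 0.53266753, -0.03945482])] -13.675512493043076 0.06877992066167628
[0.51474568 0.00100175 0.158     ]
```

View pics/w1c.png

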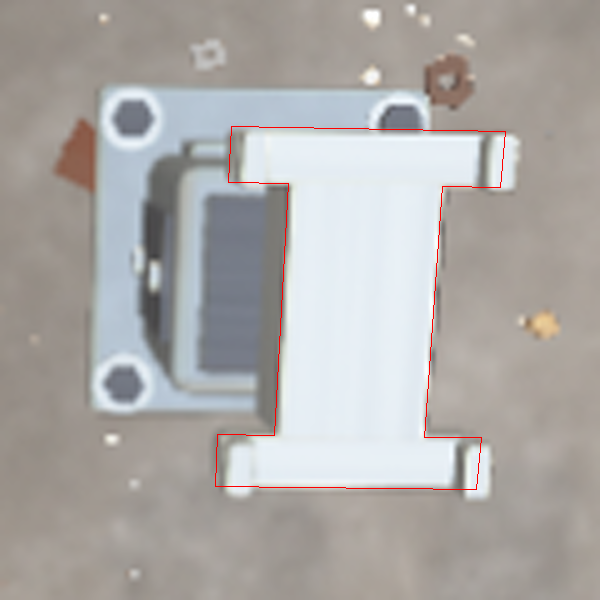

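The overlay fits to within about half a millimetre: centre ≈ (0.515, 0.0005), yaw ≈ -13.4°. Next I'll move above it and descend.

{"api": "drive_tool", "payload": {
  "series": [
    [[3,0,0],0],
    [[3,0,0],0],
    [[2.7,0,-2],0],
    [[0,0,-4],0],
    [[0,0,-4],0],
    [[0,0,-4],0],
    [[0,0,-3],0],
    [[0,0,-2],0],
    [[0,0,0],0],
    [[0,0,0],0]
  ]
}}

```text
time: 3.95
ee_pos: [0.5154, 0.0015, 0.2065]
eef_rot: [0.782, 0.623, 0.0, 0.0]
ft_force: [-0.7, 0.3, 0.2]
width: 0.0869
grip_force: 0.0
```

```bash
python3 - <<'E'
from h import *
s=r.read_state();print(s['ee_pos'],s['eef_rot'],s['ft_force'])
snap('wrist','w2.png');c=load('w2')
i=cv2.imread('pics/w2.png');f=1
for x,y,yw,col in [(.515,.0005,-13.4,(0,0,255))]:
    q=proj(c,Hpts(x,y,np.radians(yw),.158));print(q)
    cv2.polylines(i,[np.round(q).astype(np.int32)],True,col,1)
cv2.imwrite('pics/w2c.png',i)
E
```

```text
[0.51535201 0.00149287 0.20645487] [7.81972223e-01 6.23313066e-01 4.66404264e-04 2.16621891e-04] [-0.6801502   0.29639747  0.20111906]
[[264.0219995  187.85296888]
 [286.27137574 188.02452591]
 [287.31583675 276.30870256]
 [266.49433626 276.10673544]
 [267.02329304 293.49061346]
 [361.74441556 294.16704672]
 [362.59851728 276.8123539 ]
 [341.81324165 276.70877287]
 [344.51310987 188.5125544 ]
 [366.71937214 188.71347217]
 [367.6244753  168.27836738]
 [263.49881561 167.38058863]]
```

View pics/w2c.png

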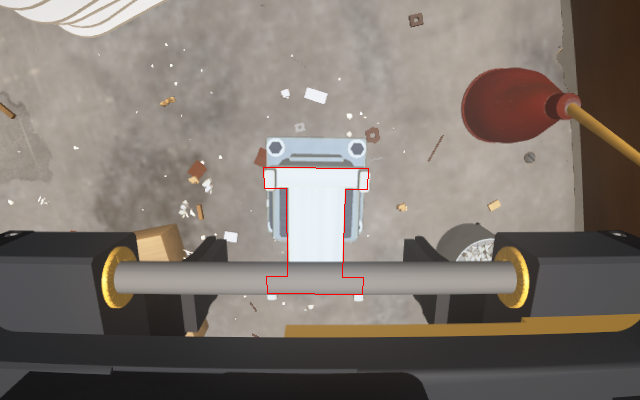

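The near view agrees with the model. Descending to the pinch, then closing gently.

{"api": "drive_tool", "payload": {
  "series": [
    [[0,-0.1,-1.5],0],
    [[0,0,-1.5],0],
    [[0,0,-1.5],0],
    [[0,0,-1.2],0],
    [[0,0,-1],0],
    [[0,0,-0.7],0],
    [[0,0,-0.35],0],
    [[0,0,0],0],
    [[0,0,0],0],
    [[0,0,0],0]
  ]
}}

```text
time: 5.25
ee_pos: [0.5152, 0.0002, 0.1283]
eef_rot: [0.782, 0.623, 0.0, 0.0]
ft_force: [-0.1, 0.6, 0.2]
width: 0.0869
grip_force: 0.0
```

{"api": "drive_tool", "payload": {
  "series": [
    [[0,0,0],0],
    [[0,0,0],0],
    [[0,0,0],0],
    [[0,0,0],0],
    [[0,0,0],0],
    [[0,0,0],0],
    [[0,0,0],0],
    [[0,0,0],0],
    [[0,0,0],0],
    [[0,0,0],0]
  ],
  "hand": 1,
  "newtons": 15
}}

```text
time: 6.5
ee_pos: [0.5157, -0.0, 0.1281]
eef_rot: [0.782, 0.623, 0.001, 0.001]
ft_force: [5.2, -0.7, -4.1]
width: 0.0337
grip_force: 15.0
```

{"api": "drive_tool", "payload": {
  "series": [
    [[0.05,0,0],0],
    [[0,0,0],0],
    [[0,0,0.1],0],
    [[0,0,0.1],0],
    [[0,0,0.1],0],
    [[0,0,0.1],0],
    [[0,0,0.1],0],
    [[0,0,0.1],0],
    [[0,0,0],0],
    [[0,0,0],0]
  ],
  "newtons": 40
}}

```text
time: 7.75
ee_pos: [0.5157, -0.0, 0.1341]
eef_rot: [0.782, 0.623, 0.0, 0.0]
ft_force: [5.6, -1.6, -4.4]
width: 0.0337
grip_force: 40.0
```

{"api": "drive_tool", "payload": {
  "series": [
    [[0,0,0.05],0],
    [[0,0,0.05],0],
    [[0,0,0.05],0],
    [[0,0,0.05],0],
    [[0,0,0],0],
    [[0,0,0],0],
    [[0,0,0],0],
    [[0,0,0],0],
    [[0,0,0],0],
    [[0,0,0],0]
  ]
}}

```text
time: 9.0
ee_pos: [0.5157, -0.0001, 0.1357]
eef_rot: [0.782, 0.623, 0.0, 0.0]
ft_force: [6.5, -2.1, -9.0]
width: 0.034
grip_force: 40.0
```

{"api": "drive_tool", "payload": {
  "series": [
    [[0,0,0.05],0],
    [[0,0,0.05],0],
    [[0,0,0.05],0],
    [[0,0,0.05],0],
    [[0,0,0],0],
    [[0,0,0],0],
    [[0,0,0],0],
    [[0,0,0],0],
    [[0,0,0],0],
    [[0,0,0],0]
  ]
}}

```text
time: 10.25
ee_pos: [0.5157, -0.0, 0.1376]
eef_rot: [0.782, 0.623, 0.0, 0.0]
ft_force: [7.3, -1.3, -12.1]
width: 0.0337
grip_force: 40.0
```

{"api": "drive_tool", "payload": {
  "series": [
    [[0,0,0.05],0],
    [[0,0,0.05],0],
    [[0,0,0.05],0],
    [[0,0,0.05],0],
    [[0,0,0],0],
    [[0,0,0],0],
    [[0,0,0],0],
    [[0,0,0],0],
    [[0,0,0],0],
    [[0,0,0],0]
  ]
}}

```text
time: 11.5
ee_pos: [0.5157, -0.0, 0.1397]
eef_rot: [0.782, 0.623, 0.0, 0.0]
ft_force: [8.3, -1.0, -9.9]
width: 0.0337
grip_force: 40.0
```

{"api": "drive_tool", "payload": {
  "series": [
    [[0,0,0.05],0],
    [[0,0,0.05],0],
    [[0,0,0.05],0],
    [[0,0,0.05],0],
    [[0,0,0],0],
    [[0,0,0],0],
    [[0,0,0],0],
    [[0,0,0],0],
    [[0,0,0],0],
    [[0,0,0],0]
  ]
}}

```text
time: 12.75
ee_pos: [0.5157, 0.0, 0.1423]
eef_rot: [0.782, 0.623, 0.0, 0.0]
ft_force: [4.5, -2.3, 0.9]
width: 0.0338
grip_force: 40.0
```

{"api": "drive_tool", "payload": {
  "series": [
    [[0,0,0.12],0],
    [[0,0,0.12],0],
    [[0,0,0.12],0],
    [[0,0,0.12],0],
    [[0,0,0.12],0],
    [[0,0,0.1],0],
    [[0,0,0],0],
    [[0,0,0],0],
    [[0,0,0],0],
    [[0,0,0],0]
  ]
}}

```text
time: 14.0
ee_pos: [0.5156, -0.0, 0.1485]
eef_rot: [0.782, 0.623, 0.0, 0.0]
ft_force: [9.1, -2.0, -9.5]
width: 0.0338
grip_force: 40.0
```

{"api": "drive_tool", "payload": {
  "series": [
    [[0,0,0.05],0],
    [[0,0,0.05],0],
    [[0,0,0.05],0],
    [[0,0,0.05],0],
    [[0,0,0.05],0],
    [[0,0,0],0],
    [[0,0,0],0],
    [[0,0,0],0],
    [[0,0,0],0],
    [[0,0,0],0]
  ]
}}

```text
time: 15.25
ee_pos: [0.5156, -0.0, 0.1508]
eef_rot: [0.782, 0.623, -0.0, 0.0]
ft_force: [10.1, -2.6, -12.0]
width: 0.0338
grip_force: 40.0
```

{"api": "drive_tool", "payload": {
  "series": [
    [[0,0,0.05],0],
    [[0,0,0.05],0],
    [[0,0,0.05],0],
    [[0,0,0.05],0],
    [[0,0,0.05],0],
    [[0,0,0],0],
    [[0,0,0],0],
    [[0,0,0],0],
    [[0,0,0],0],
    [[0,0,0],0]
  ]
}}

```text
time: 16.5
ee_pos: [0.5157, -0.0, 0.154]
eef_rot: [0.782, 0.623, 0.0, 0.0]
ft_force: [6.4, -2.4, -2.0]
width: 0.0337
grip_force: 40.0
```

{"api": "drive_tool", "payload": {
  "series": [
    [[0,0,0.15],0],
    [[0,0,0.15],0],
    [[0,0,0.15],0],
    [[0,0,0.15],0],
    [[0,0,0.15],0],
    [[0,0,0.15],0],
    [[0,0,0],0],
    [[0,0,0],0],
    [[0,0,0],0],
    [[0,0,0],0]
  ]
}}

```text
time: 17.75
ee_pos: [0.5157, -0.0, 0.1624]
eef_rot: [0.782, 0.623, 0.0, 0.0]
ft_force: [10.3, -2.9, -10.1]
width: 0.0335
grip_force: 40.0
```

{"api": "drive_tool", "payload": {
  "series": [
    [[0,0,0.05],0],
    [[0,0,0.05],0],
    [[0,0,0.05],0],
    [[0,0,0.05],0],
    [[0,0,0.05],0],
    [[0,0,0.05],0],
    [[0,0,0],0],
    [[0,0,0],0],
    [[0,0,0],0],
    [[0,0,0],0]
  ]
}}

```text
time: 19.0
ee_pos: [0.5157, -0.0, 0.166]
eef_rot: [0.782, 0.623, 0.0, 0.0]
ft_force: [6.7, -1.9, -3.3]
width: 0.0339
grip_force: 40.0
```

{"api": "drive_tool", "payload": {
  "series": [
    [[0,0,0.05],0],
    [[0,0,0],0],
    [[0,0,0],0],
    [[0,0,-0.05],0],
    [[0,0,-0.05],0],
    [[0,0,-0.05],0],
    [[0,0,0],0],
    [[0,0,0],0],
    [[0,0,0],0],
    [[0,0,0],0]
  ]
}}

```text
time: 20.25
ee_pos: [0.5157, 0.0, 0.1645]
eef_rot: [0.782, 0.623, 0.0, 0.0]
ft_force: [8.5, -2.7, -6.6]
width: 0.0335
grip_force: 40.0
```

{"api": "drive_tool", "payload": {
  "series": [
    [[0,0,-0.05],0],
    [[0,0,0],0],
    [[0,0,0],0],
    [[0,0,0],0],
    [[0,0,0],0],
    [[0,0,0],0],
    [[0,0,0],0],
    [[0,0,0],0],
    [[0,0,0],0],
    [[0,0,0],0]
  ]
}}

```text
time: 21.5
ee_pos: [0.5157, -0.0, 0.1639]
eef_rot: [0.782, 0.623, -0.0, 0.0]
ft_force: [8.2, -3.3, -6.9]
width: 0.0338
grip_force: 40.0
```

{"api": "drive_tool", "payload": {
  "series": [
    [[0,0,-0.05],0],
    [[0,0,0],0],
    [[0,0,0],0],
    [[0,0,0],0],
    [[0,0,0],0],
    [[0,0,0],0],
    [[0,0,0],0],
    [[0,0,0],0],
    [[0,0,0],0],
    [[0,0,0],0]
  ]
}}

```text
time: 22.75
ee_pos: [0.5157, 0.0, 0.1633]
eef_rot: [0.782, 0.623, -0.0, 0.0]
ft_force: [9.9, -3.2, -8.7]
width: 0.0332
grip_force: 40.0
```

The force behaves like the same tooth flank in reverse, so the third click probably hasn't happened yet. I'll go a little higher.

{"api": "drive_tool", "payload": {
  "series": [
    [[0,0,0.06],0],
    [[0,0,0.06],0],
    [[0,0,0.06],0],
    [[0,0,0.06],0],
    [[0,0,0.06],0],
    [[0,0,0.05],0],
    [[0,0,0],0],
    [[0,0,0],0],
    [[0,0,0],0],
    [[0,0,0],0]
  ]
}}

```text
time: 24.0
ee_pos: [0.5156, -0.0, 0.1674]
eef_rot: [0.782, 0.623, 0.0, 0.0]
ft_force: [5.5, -2.5, -1.1]
width: 0.0338
grip_force: 40.0
```

{"api": "drive_tool", "payload": {
  "series": [
    [[0,0,-0.05],0],
    [[0,0,-0.05],0],
    [[0,0,-0.05],0],
    [[0,0,0],0],
    [[0,0,0],0],
    [[0,0,0],0],
    [[0,0,0],0],
    [[0,0,0],0],
    [[0,0,0],0],
    [[0,0,0],0]
  ]
}}

```text
time: 25.25
ee_pos: [0.5157, 0.0, 0.167]
eef_rot: [0.782, 0.623, 0.0, -0.0]
ft_force: [-0.7, -3.2, 11.9]
width: 0.0337
grip_force: 40.0
```

{"api": "drive_tool", "payload": {
  "series": [
    [[0,0,-0.05],0],
    [[0,0,-0.05],0],
    [[0,0,0],0],
    [[0,0,0],0],
    [[0,0,0],0],
    [[0,0,0],0],
    [[0,0,0],0],
    [[0,0,0],0],
    [[0,0,0],0],
    [[0,0,0],0]
  ]
}}

```text
time: 26.5
ee_pos: [0.5157, 0.0, 0.1668]
eef_rot: [0.782, 0.623, 0.001, -0.0]
ft_force: [-4.8, -2.6, 22.9]
width: 0.0338
grip_force: 40.0
```

The column is on the pawl, and the last step pressed it a little. Relieving the load until the pawl carries only the weight.

{"api": "drive_tool", "payload": {
  "series": [
    [[0,0,0.1],0],
    [[0,0,0.08],0],
    [[0,0,0.04],0],
    [[0,0,0],0],
    [[0,0,0],0],
    [[0,0,0],0],
    [[0,0,0],0],
    [[0,0,0],0],
    [[0,0,0],0],
    [[0,0,0],0]
  ]
}}

```text
time: 27.75
ee_pos: [0.5157, 0.0, 0.1673]
eef_rot: [0.782, 0.623, 0.0, 0.0]
ft_force: [4.4, -3.2, 2.8]
width: 0.0337
grip_force: 40.0
```

{"api": "drive_tool", "payload": {
  "series": [
    [[0,0,0],0],
    [[0,0,0],0],
    [[0,0,0],0],
    [[0,0,0],0],
    [[0,0,0],0],
    [[0,0,0],0],
    [[0,0,1],0],
    [[0,0,3],0],
    [[0,0,4],0],
    [[0,0,4],0]
  ],
  "hand": 0
}}

```text
time: 29.0
ee_pos: [0.5154, -0.0, 0.2893]
eef_rot: [0.782, 0.623, 0.0, 0.0]
ft_force: [0.2, 0.6, 0.1]
width: 0.087
grip_force: 0.0
```

{"api": "drive_tool", "payload": {
  "series": [
    [[-1,-3,2],0],
    [[-1,-4,1],0],
    [[-1,-4,0],0],
    [[-1,-4,0],0],
    [[-1,-4,0],0],
    [[-1,-4,0],0],
    [[-1,-3,0],0],
    [[-1,-2,0],0],
    [[0,0,0],0],
    [[0,0,0],0]
  ]
}}

```text
time: 30.25
ee_pos: [0.436, -0.279, 0.3175]
eef_rot: [0.782, 0.623, 0.0, 0.0]
ft_force: [0.5, -0.8, -0.1]
width: 0.0869
grip_force: 0.0
```

```bash
python3 - <<'E'
from h import *
s=r.read_state();print(s['ee_pos'],s['eef_rot'],s['joint_positions'])
snap('wrist','w3.png');c=load('w3')
E
```

```text
[ 0.4359921  -0.27901613  0.31754678] [7.82084080e-01 6.23172854e-01 2.91412160e-04 1.72353762e-05] [-0.41688687  0.04387682  0.94382312  1.63865349 -0.03621763  1.47700328
  0.30465336]
```

View pics/w3.png

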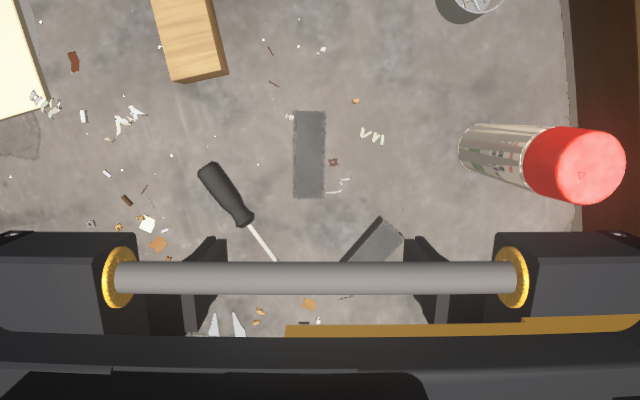

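The wrist view shows the target section's top face with corners at about (293,111), (325,111), (325,198) and (294,198). The second section lies lower right, at (375,240). I'll compute the pose with a refined fit.

```bash
python3 - <<'E'
from h import *
c=load('w3')
g=cv2.cvtColor(cv2.imread('pics/w3.png'),cv2.COLOR_BGR2GRAY)
roi=cv2.GaussianBlur(g,(3,3),0)
print(roi[155,280:340:2],roi[100:210:3,310])
m=np.zeros_like(g);m[100:212,283:340]=(roi[100:212,283:340]<95)*255
m=cv2.morphologyEx(m,cv2.MORPH_OPEN,np.ones((5,5)))
cn=max(cv2.findContours(m,0,1)[0],key=cv2.contourArea);b=cv2.minAreaRect(cn);print(b)
for Q in (cv2.boxPoints(b),[(293,111),(325,111),(325,198),(294,198)]):
    P=np.array([pix2z(c,u,v,.03)[:2] for u,v in Q]);print(P,P.mean(0))
    e=np.roll(P,-1,0)-P;print(np.linalg.norm(e,axis=1),np.degrees(np.arctan2(e[:,1],e[:,0])))
E
```

```text
[164 165 166 167 169 168 158 132 128 129 129 128 129 128 128 128 127 125
 125 124 124 132 143 166 170 169 167 165 164 163] [165 164 164 166 125 119 120 121 119 120 121 123 124 123 124 123 125 127
 128 128 128 128 127 126 125 124 122 122 122 122 121 121 126 152 161 159
 156]Traceback (most recent call last):
  File "<stdin>", line 8, in <module>
ValueError: max() iterable argument is empty
```

```bash
python3 - <<'E'
from h import *
c=load('w3')
g=cv2.cvtColor(cv2.imread('pics/w3.png'),cv2.COLOR_BGR2GRAY)
roi=cv2.GaussianBlur(g,(3,3),0)
m=np.zeros_like(g);m[100:212,283:340]=(roi[100:212,283:340]<143)*255
m=cv2.morphologyEx(m,cv2.MORPH_OPEN,np.ones((9,9)))
cn=max(cv2.findContours(m,0,1)[0],key=cv2.contourArea);b=cv2.minAreaRect(cn);print(b)
for Q in (cv2.boxPoints(b),[(293,111),(325,111),(325,198),(294,198)]):
    P=np.array([pix2z(c,u,v,.03)[:2] for u,v in Q]);print(P.mean(0))
    e=np.roll(P,-1,0)-P;print(np.linalg.norm(e,axis=1),np.degrees(np.arctan2(e[:,1],e[:,0])))
E
```

```text
((308.4999694824219, 154.0), (85.99998474121094, 30.999996185302734), 90.0)
[ 0.43325885 -0.25571966]
[0.03763609 0.10696175 0.03978427 0.10697505] [ -12.93955575 -102.57400644  167.06827254   76.27535905]
[ 0.43403104 -0.25657127]
[0.03885026 0.10827867 0.03981194 0.10828036] [ -12.93714631 -102.53661657  167.06882579   76.95450883]
```

{"api": "drive_tool", "payload": {
  "series": [
    [[-0.25,2.3,-2],0],
    [[0,0,-4],0],
    [[0,0,-4],0],
    [[0,0,-4],0],
    [[0,0,-4],0],
    [[0,0,-4],0],
    [[0,0,-4],0],
    [[0,0,-2.5],0],
    [[0,0,-1.5],0],
    [[0,0,-0.5],0]
  ]
}}

```text
time: 31.55
ee_pos: [0.4332, -0.2564, 0.0119]
eef_rot: [0.782, 0.623, -0.0, -0.0]
ft_force: [-0.1, 0.6, 0.7]
width: 0.087
grip_force: 0.0
```

{"api": "drive_tool", "payload": {
  "series": [
    [[0,0,0],0],
    [[0,0,0],0],
    [[0,0,0],0],
    [[0,0,0],0],
    [[0,0,0],0],
    [[0,0,0],0],
    [[0,0,0],0],
    [[0,0,0],0],
    [[0,0,0],0],
    [[0,0,0],0]
  ],
  "hand": 1,
  "newtons": 30
}}

```text
time: 32.8
ee_pos: [0.433, -0.2568, 0.0123]
eef_rot: [0.782, 0.623, 0.0, 0.0]
ft_force: [-1.8, 1.2, 3.8]
width: 0.0399
grip_force: 29.8
```

{"api": "drive_tool", "payload": {
  "series": [
    [[0,0,2],0],
    [[0,0,4],0],
    [[0,0,4],0],
    [[0,0,4],0],
    [[0,0,4],0],
    [[0,0,4],0],
    [[0,0,4],0],
    [[0.3,1,2],0],
    [[0.7,2,0],0],
    [[0.8,3,0],0]
  ]
}}

```text
time: 34.05
ee_pos: [0.4503, -0.1976, 0.2931]
eef_rot: [0.783, 0.622, 0.0, 0.0]
ft_force: [-0.1, -0.3, -4.0]
width: 0.0397
grip_force: 29.8
```

{"api": "drive_tool", "payload": {
  "series": [
    [[1,3,0],0],
    [[1,3,0],0],
    [[1,3,0],0],
    [[1,3,0],0],
    [[1,3,0],0],
    [[0.8,2.5,0],0],
    [[0.5,1.5,0],0],
    [[0.17,0.7,0],0],
    [[0,0,0],0],
    [[0,0,0],0]
  ]
}}

```text
time: 35.3
ee_pos: [0.5155, -0.001, 0.2924]
eef_rot: [0.783, 0.622, 0.0, 0.0]
ft_force: [-0.2, 0.4, -3.2]
width: 0.0396
grip_force: 29.8
```

{"api": "drive_tool", "payload": {
  "series": [
    [[0,0.1,-1.5],0],
    [[0,0,-1.5],0],
    [[0,0,-1.5],0],
    [[0,0,-1.2],0],
    [[0,0,-1],0],
    [[0,0,-0.5],0],
    [[0,0,0],0],
    [[0,0,0],0],
    [[0,0,0],0],
    [[0,0,0],0]
  ]
}}

```text
time: 36.55
ee_pos: [0.5158, 0.0012, 0.2205]
eef_rot: [0.782, 0.623, 0.0, 0.0]
ft_force: [-0.5, -0.3, -4.1]
width: 0.0399
grip_force: 29.8
```

```bash
python3 - <<'E'
from h import *
snap('wrist','w4.png')
i=cv2.imread('pics/w4.png')[100:300,200:440]
cv2.imwrite('pics/w4c.png',cv2.resize(i,None,fx=3,fy=3,interpolation=cv2.INTER_CUBIC))
E
```

```text
(no output)
```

View pics/w4c.png

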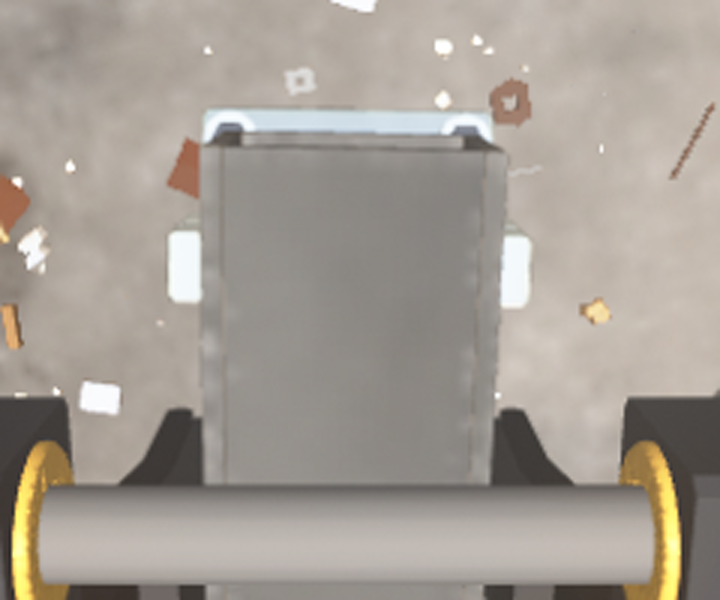

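The crop shows the lugs about evenly spaced either side of the section (roughly 34 px on the left, 28 px on the right, so about 0.5 mm off). The cradle is still raised. Lowering.

{"api": "drive_tool", "payload": {
  "series": [
    [[-0.05,-0.1,0],0],
    [[0,0,0],0],
    [[0,0,-0.2],0],
    [[0,0,-0.2],0],
    [[0,0,-0.2],0],
    [[0,0,-0.2],0],
    [[0,0,-0.15],0],
    [[0,0,0],0],
    [[0,0,0],0],
    [[0,0,0],0]
  ]
}}

```text
time: 37.85
ee_pos: [0.5152, 0.0001, 0.2109]
eef_rot: [0.782, 0.623, 0.0, 0.0]
ft_force: [0.9, -0.7, -3.0]
width: 0.0398
grip_force: 29.8
```

{"api": "drive_tool", "payload": {
  "series": [
    [[0,0,-0.05],0],
    [[0,0,-0.05],0],
    [[0,0,0],0],
    [[0,0,0],0],
    [[0,0,0],0],
    [[0,0,0],0],
    [[0,0,0],0],
    [[0,0,0],0],
    [[0,0,0],0],
    [[0,0,0],0]
  ]
}}

```text
time: 39.1
ee_pos: [0.5152, 0.0001, 0.2098]
eef_rot: [0.782, 0.623, 0.0, 0.0]
ft_force: [-0.0, 0.2, -3.2]
width: 0.0399
grip_force: 29.8
```

{"api": "drive_tool", "payload": {
  "series": [
    [[0,0,-0.05],0],
    [[0,0,0],0],
    [[0,0,0],0],
    [[0,0,0],0],
    [[0,0,0],0],
    [[0,0,0],0],
    [[0,0,0],0],
    [[0,0,0],0],
    [[0,0,0],0],
    [[0,0,0],0]
  ]
}}

```text
time: 40.35
ee_pos: [0.5152, 0.0002, 0.2094]
eef_rot: [0.782, 0.623, 0.0, 0.0]
ft_force: [-4.2, -0.9, 5.8]
width: 0.04
grip_force: 29.8
```

{"api": "drive_tool", "payload": {
  "series": [
    [[0,0,-0.03],0],
    [[0,0,0],0],
    [[0,0,0],0],
    [[0,0,0],0],
    [[0,0,0],0],
    [[0,0,0],0],
    [[0,0,0],0],
    [[0,0,0],0],
    [[0,0,0],0],
    [[0,0,0],0]
  ]
}}

```text
time: 41.6
ee_pos: [0.5153, 0.0001, 0.2094]
eef_rot: [0.782, 0.623, 0.0, -0.0]
ft_force: [-4.9, 0.6, 7.8]
width: 0.0395
grip_force: 29.8
```

It is seated. Easing off slightly, then releasing and retreating.

{"api": "drive_tool", "payload": {
  "series": [
    [[0,0,0.06],0],
    [[0,0,0],0],
    [[0,0,0],0],
    [[0,0,0],0],
    [[0,0,0],0],
    [[0,0,0],0],
    [[0,0,0],0],
    [[0,0,0],0],
    [[0,0,0],0],
    [[0,0,0],0]
  ]
}}

```text
time: 42.85
ee_pos: [0.5152, 0.0001, 0.2095]
eef_rot: [0.782, 0.623, 0.0, 0.0]
ft_force: [-1.0, -0.7, 1.2]
width: 0.0397
grip_force: 29.8
```

{"api": "drive_tool", "payload": {
  "series": [
    [[0,0,0],0],
    [[0,0,0],0],
    [[0,0,0],0],
    [[0,0,0],0],
    [[0,0,0],0],
    [[0,0,0],0],
    [[0,0,0],0],
    [[0,0,0],0],
    [[0,0,0],0],
    [[0,0,0],0]
  ],
  "hand": 0
}}

```text
time: 44.1
ee_pos: [0.5152, 0.0001, 0.2096]
eef_rot: [0.782, 0.623, 0.0, 0.0]
ft_force: [0.1, -0.6, -0.4]
width: 0.087
grip_force: 0.0
```

{"api": "drive_tool", "payload": {
  "series": [
    [[0,0,1],0],
    [[0,0,2],0],
    [[0,0,3],0],
    [[0,0,3],0],
    [[0,0,3],0],
    [[0,0,3],0],
    [[-2,-2,0],0],
    [[-2,-2,0],0],
    [[0,0,0],0],
    [[0,0,0],0]
  ]
}}

```text
time: 45.35
ee_pos: [0.4755, -0.0393, 0.36]
eef_rot: [0.782, 0.623, 0.0, 0.0]
ft_force: [-0.1, 0.3, -0.5]
width: 0.087
grip_force: 0.0
```

```bash
python3 - <<'E'
from h import *
snap('wrist','w5.png');snap('scene','s5.png')
a=cv2.imread('pics/w5.png')[60:260,240:480]
b=cv2.imread('pics/s5.png')[150:270,260:404]
cv2.imwrite('pics/fin.png',np.hstack([cv2.resize(a,(400,333)),cv2.resize(b,(400,333))]))
E
```

```text
(no output)
```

View pics/fin.png

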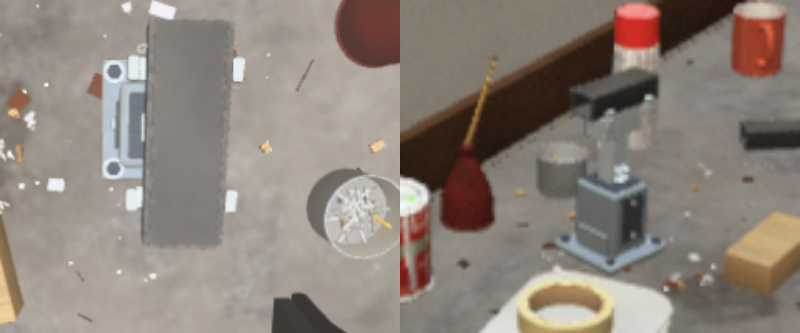

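The final view shows the section flat between all four lugs and centred lengthways. The column is raised, and the tin and can are untouched.

```bash
python3 -c "
from bench import r
print(r.close_job())"
```

```text
the job is handed in; nothing more can be done
None
```

I handed the job in at about 45 s: the column rests on its pawl after three clicks (read from the pull force, not seen), and the section lies flat and centred between the lugs; while finding the pawl I pressed the column down with about 23 N for roughly a second before easing off.

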